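# Raise the coffee dripper past the middle rung, hook it, and set the tall mug under it

## Robot

A 6-joint arm with a two-finger parallel gripper is mounted at the origin on a cart in front of the work surface, level with it; the furniture and walls round the work are solid. World frame = base frame: x ahead of the robot, y to its left, z up, the work surface at z = 0. Lengths are in m, angles in degrees, forces in N, time in s.
With the tool pointing down it reaches from about 0.35 to 0.875 m from the base axis. Payload 4.2 kg.
Tool frame: the origin (TCP) lies midway between the tips of the shut fingers; the grasp point (between the pads) lies 19 mm behind it; z points along the fingers, y is the line along which they close (so a half turn about z gives the same grasp; the last joint's range is limited). The gripper opens to 87 mm and grips with 3 to 60 N. Pads are 19 mm wide; open, the fingers measure 117 mm over their backs; the gripper's body (75 mm by 190 mm) begins 51 mm behind the grasp point.
Start: joints at [-55.199, 22.042, 0.453, 0, -68.411, -14.817], TCP at [0.214, -0.587, 0.223] pointing down, gripper open.
Joint ranges: [-179.83, 179.83], [-69.29, 118.12], [-61.27, 80.66], [-181.25, 117.63], [-171.15, -9.14], [-177.46, 177.46]. Speed limits (degrees/s): [159.86, 159.86, 180, 180, 180, 180].

## Interface

Orientations are given as a 3x3 rotation matrix whose columns are the frame's x, y, z axes.
In Python, from station import sense, capture, finish_job, silhouettes, landmark_of gives the robot as it stands.
- The arm moves only by the tool step_arm, never from a script. Its arguments are lists of equal length, an entry for each row: "linear": the shift along the tool's x, y, z in mm, a list of three; "delta_rot": the turn, a rotation vector about the tool's x, y, z in rad, a list of three; "grip": the finger opening in mm, from 0 to 87. A call has 1 to 10 rows; each row shifts and turns the commanded pose from where the row before left it, along the tool's axes as they then stand; what a row does not reach is not made up. A row lasts 1/8 s, in which the tool goes at most 62.5 mm and 10.7 degrees, less where a joint would pass 70% of its speed; a pose out of reach is approached as far as the arm can. A call with a gripper value outside its range is refused whole. The fingers move at their own pace and stop on an object; the grip force is fixed at half the most. Time passes only in rows, so rows that do not move let the fingers close. It gives the time, the measured TCP pose, the force, the opening and the grip force at its end, in the units of the state.
- sense(): the state, without advancing time (a new reading comes with each control period).
- capture(name): name is "side" or "top"; returns a dict with "img" (384x512x3 uint8, red, green, blue), "fx", "fy", "cx", "cy" (pixels), "k1" (the pictures are not rectified: a ray, as slopes to the right and down, at radius r is drawn at 1 + k1 r^2 times it, then the intrinsics apply), "world_to_cam" (4x4, takes a point from world to camera coordinates). Camera axes: x right, y up, looking along -z (the intrinsics and any distortion apply to the point x, -y, -z); pixel columns grow to the right and rows downward; lengths in m; the calibration is good to about 2 mm. A picture is of the moment at which its call begins. There is no depth.
- finish_job(): hands the job in; it is judged then, once.
Trained networks look in the newest picture that a camera, given by its name, has taken for a name from the list of things; names that differ only in an ending like _2 or _b are one class to them, and where a whole thing is asked for, a point or a joint stands for the part that bears it (a point fixed in the world has none). Each returns a list of dicts, best first, with "score" (0 to 1); they miss things now and then, are a little off and sometimes report something else, mostly with a low value. They report only what shows in the picture. A call takes as long as a camera call. They do not tell look-alikes from the thing itself.
- silhouettes(camera, label): "mask" (384x512 bool, what is visible of it) and "point" ([column, row] in pixels, amid what is visible of it).
- landmark_of(camera, label): "point" ([column, row] in pixels: a listed point, or the origin of a listed thing).
The state is a dict: "time_s": time; "joints": joint angles; "joint_velocities": joint speeds; "effort": joint torques, N m; "tcp_pos": TCP position; "ee_rot": TCP orientation; "wrist_force": force on the tool from outside, world axes, zero at the start; "moment": the same for the moment, N m; "gripper_width": opening from 0.0 (shut) to 1.0 (fully open); "gripper_force": force on a finger pad.
Only numpy, scipy, OpenCV 4.12 (cv2) and the standard library are available. Lean on these libraries where they do the work, as an engineer would, in place of code of your own. Each camera call takes 0.05 s, during which the arm holds its last target. There are 200 camera calls.

## Task

The tall mug does not fit under the coffee dripper yet: lift the dripper arm by one of its wooden grips until its gravity pawl has clicked past the middle one of the three rungs (not the top one), then lower it gently until the pawl hooks on the middle rung and carries the arm. Never force the pawl down on a rung, and do not let go before it is seated, so that the arm does not drop. Then stand the tall mug upright on the base plate, centred under the spout, its handle pointing any way, without tipping it; leave the short spotted mug where it is.

Things in the scene. Friction and masses are not known exactly. Their poses are not given: they have to be found in the camera images.
- stand: Fixed pour-over coffee stand: base plate, two steel posts (12 mm thick, 56 mm apart, at x = +105 mm) with rungs between them, a 70 mm wide wooden yoke at 266 to 282 mm height. Origin on the worktop straight below the spout; x points away from the robot towards the posts, y left, z up. Plate: 4 mm thick, x -65 to +140 mm, y -82 to +82 mm, ring mark of 92 mm under the spout.
- middle_rung (a point): Nominal centre of the middle rung (on the stand at x = 105, y = 0, z = 168 mm). The three level steel rungs, 8 mm thick and 34 mm apart, are fitted by hand: all three together sit up to 10 mm higher or lower than nominal. This point does not show it, so the seat must be felt.
- dripper_arm: Dripper arm: sleeves on the posts, a ring with a white cone. Slides up and down only, 0.45 to 0.7 kg, falls if not carried. Starts parked on collars, its frame then as the stand's; travel 125 mm. On the lowest, middle or top rung it is nominally 24, 58 or 92 mm higher. The pawl clears a rung about 10 mm above the seat on it; 45 mm above the middle seat it has passed the top rung too.
- pawl: Steel gravity pawl, 12 mm wide, mid-arm in front of the rungs. Origin at its pivot (stand x = 85 mm, 118 mm above the arm's origin), nose to +x, heavy tail to -x. A rung swings the nose down as the arm rises past; the tail swings it back level. Lowered, the level nose hooks on the rung and carries the arm (4 to 7 N): a hard stop, tens of N if driven some mm lower. Over 22 N harms it.
- spout (a point): Centre of the lower end of the cone's spout (24 mm wide), 72 mm above the worktop when parked, nominally 130 mm on the middle rung. The cone is 44 mm wide 22 mm above this point, 93 mm over its ring at 47 mm and 112 mm at its rim at 85 mm: a gripper holding a mug below must lean away from the cone by 0.25 rad or more.
- grip_right (a point): Point to hold on the right wooden lift grip, a level round bar 15 mm thick running out along the stand's -y beside the right post; wood from 48 to 118 mm from the stand's middle, this point at 92 mm, on the bar's axis, 115 mm above the worktop when parked. Grasp it from above, fingers closing along the stand's x.
- grip_left (a point): The same point on the left wooden lift grip, on the +y side.
- tall_mug: The tall mug, loose: plain white above, green below, 78 mm wide, 101 mm high, 0.28 kg, 116 mm over its loop handle. It stands on the worktop to the right of the stand. Origin at the underside, 18.5 mm from the mug's axis towards the handle; the handle points along its -y, at first away from the stand.
- mug_mouth (a point): Centre of the tall mug's mouth, on its axis, at rim height (101 mm above its underside).
- mug_handle (a point): Middle of the upright outer part of the tall mug's handle, 42 mm above its underside and 70.5 mm from its axis. The handle is 12 mm thick (along the mug's x); this part is upright from 18 to 61 mm and about 12 mm deep.
- short_mug: A shorter white mug with dark spots, 82 mm wide, 91 mm high, loose, standing behind to the right. To be left alone.
There are look-alikes about, which are no part of the job. Of the things shaped like the tall_mug, the white one is meant.

How it is judged (in metres and radians):
On the way:
1. the dripper arm hangs by its pawl on the middle rung and the fingers have let go of it (height (world z) of spout between 0.117 and 0.143 m and contact force between pawl and anything else above 1.5 N and angle between the z axis of pawl and the z axis of stand, either way round below 0.15 rad and linear speed of dripper_arm below 0.01 m/s and contact force between the fingers and dripper_arm below 0.3 N), for 0.3 s.
At the end, for the whole second after the job is handed in: The dripper arm hangs at rest by its level pawl on the middle rung (spout 117 to 143 mm above the worktop, the pawl bears over 1.5 N), and the tall mug stands upright and still on the base plate with its mouth centred under the spout to 20 mm (height (world z) of spout between 0.117 and 0.143 m and contact force between pawl and anything else above 1.5 N and angle between the z axis of pawl and the z axis of stand, either way round below 0.15 rad and linear speed of each of dripper_arm, tall_mug below 0.01 m/s and horizontal distance between mug_mouth and spout below 0.02 m and angle between tall_mug's own z axis and vertical below 0.08 rad and height (world z) of tall_mug between 0.002 and 0.008 m); the robot touches nothing.
It fails at once if the pawl is pressed or hammered on a rung with over 22 N (contact force between pawl and anything else above 22 N).
It fails at once if the dripper arm is let go and drops (moves faster than 0.12 m/s with no finger on it) (linear speed of dripper_arm above 0.12 m/s and contact force between the fingers and dripper_arm below 0.5 N).
It fails at once if the tall mug is tipped by over 0.5 rad (angle between tall_mug's own z axis and vertical above 0.5 rad).
It fails at once if the short spotted mug is moved by over 30 mm (distance of short_mug from where it was at the start of the episode above 0.03 m).
It also fails if it takes over 58 s, if anything falls off the work surface, if the arm or the gripper's body presses on something with over 40 N, if the wrist force passes 120 N, or if a joint passes its speed limit or range.

## Working session

There is one attempt and no reset: what is moved stays moved. The work goes in short steps, Python scripts to look and compute and a tool call to move; the robot and the scene stay as the last step left them, time stands still between calls to the robot, and variables do not carry over. Pictures are saved under pics/ and viewed, at most 10 in all, crops included, and the job is handed in when it is done.

Besides the shell and the picture viewer there is one more tool, called after "Emit:" as name(argument=value, ...) on one line, values as JSON. step_arm: Moves the arm, as the interface text tells. Its arguments: {"type":"object","properties":{"linear":{"type":"array"},"delta_rot":{"type":"array"},"grip":{"type":"array"}},"required":["linear","delta_rot","grip"]}

```bash
mkdir -p pics; ls
cat > h.py <<'E'
import numpy as np, cv2
from station import *
def ray(c,p):
    K=np.array([[c["fx"],0,c["cx"]],[0,c["fy"],c["cy"]],[0,0,1.]])
    u=cv2.undistortPoints(np.array([[p]],float),K,np.array([c["k1"],0,0,0,0.]))[0,0]
    T=np.array(c["world_to_cam"]); R=T[:3,:3]; 
    return -R.T@T[:3,3], R.T@np.array([u[0],-u[1],-1])
def atz(c,p,z):
    o,d=ray(c,p); return o+d*(z-o[2])/d[2]
def tri(cs,ps):
    A=np.zeros((3,3));b=np.zeros(3)
    for c,p in zip(cs,ps):
        o,d=ray(c,p); d=d/np.linalg.norm(d); M=np.eye(3)-np.outer(d,d); A+=M;b+=M@o
    x=np.linalg.solve(A,b)
    res=[np.linalg.norm(np.cross(ray(c,p)[1]/np.linalg.norm(ray(c,p)[1]),x-ray(c,p)[0])) for c,p in zip(cs,ps)]
    return x,max(res)
E
python3 - <<'E'
from h import *
np.set_printoptions(precision=4,suppress=True)
C={n:capture(n) for n in("side","top")}
for n in C: cv2.imwrite(f"pics/{n}0.png",C[n]["img"][...,::-1]); print(n,ray(C[n],(256,192)))
for l in["stand","spout","grip_right","grip_left","mug_mouth","mug_handle","tall_mug","short_mug","pawl","dripper_arm","middle_rung"]:
    L={n:landmark_of(n,l)[:3] for n in C}
    print(l,{n:[(np.round(d["point"],1).tolist(),round(float(d["score"]),2)) for d in L[n]] for n in L})
    if L["side"] and L["top"]: print("   ",tri([C["side"],C["top"]],[L["side"][0]["point"],L["top"][0]["point"]]))
s=sense();print(s)
E
```

```text
pics
side (array([ 0.5112, -0.999 ,  0.6901]), array([ 0.034 ,  0.9046, -0.4252]))
top (array([0.3997, 0.1787, 1.086 ]), array([ 0.1404, -0.0151, -0.99  ]))
stand {'side': [([256.1, 222.2], 0.73)], 'top': [([220.5, 186.3], 0.78)]}
    (array([ 0.5639,  0.2664, -0.0034]), np.float64(0.0068321051518204935))
spout {'side': [([257.9, 198.6], 0.64)], 'top': [([218.5, 185.4], 0.56)]}
    (array([0.5625, 0.2662, 0.0736]), np.float64(0.0013711750012487332))
grip_right {'side': [([300.4, 194.6], 0.79)], 'top': [([248.4, 137.2], 0.93)]}
    (array([0.6802, 0.1845, 0.1218]), np.float64(0.003229294183090516))
grip_left {'side': [([284.0, 171.4], 0.95), ([234.6, 231.6], 0.31)], 'top': [([180.2, 152.7], 0.76)]}
    (array([0.6464, 0.3662, 0.1139]), np.float64(0.003830420327573177))
mug_mouth {'side': [([236.9, 233.8], 0.78), ([194.5, 206.6], 0.69)], 'top': [([306.0, 208.7], 0.96), ([245.1, 246.1], 0.86)]}
    (array([0.4983, 0.0302, 0.0943]), np.float64(0.0023420138310186085))
mug_handle {'side': [([235.1, 265.4], 0.85), ([177.4, 218.6], 0.82)], 'top': [([327.6, 211.9], 0.74), ([232.5, 269.5], 0.7
[... 669 characters left out ...]
66.7], 0.28)], 'top': [([208.7, 137.2], 0.61)]}
    (array([0.6719, 0.2865, 0.152 ]), np.float64(0.0021267012868942015))
{'time_s': 1.2, 'joints': array([-55.1985,  22.0426,   0.4521,  -0.0006, -68.4086, -14.8168]), 'joint_velocities': array([-0.0456, -0.0286, -0.1075,  0.045 ,  0.144 ,  0.0224]), 'effort': array([ -0.0006, -39.0482,  18.7617,   4.2245,   0.0154,  -0.    ]), 'tcp_pos': array([ 0.2136, -0.5873,  0.2225]), 'ee_rot': array([[-0.9398, -0.3418,  0.    ],
       [-0.3418,  0.9398, -0.    ],
       [-0.    , -0.    , -1.    ]]), 'wrist_force': array([-0.2863,  0.0871,  0.0607]), 'moment': array([-0.0052,  0.0314, -0.0121]), 'gripper_force': 0.0, 'gripper_width': 0.9965859417408665}
```

View pics/side0.png

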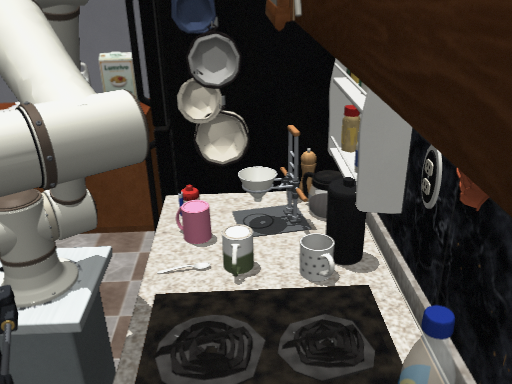

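View pics/top0.png

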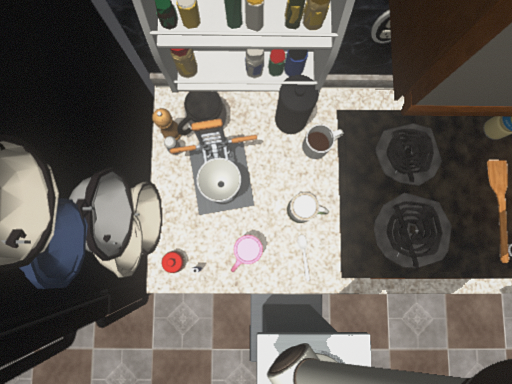

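Side: tall mug at (237,250), pink look-alike (196,222), stand plate (272,220), spotted mug (317,256). Top: cone (219,181), tall mug (304,208) with handle to the right, grips about (243,140) and (182,149). Closer look at the stand for its yaw.

Run:
```python
import cv2,numpy as np
a=cv2.imread("pics/top0.png")[105:225,150:270]; b=cv2.imread("pics/side0.png")[115:245,220:320]
a=cv2.resize(a,(480,480),interpolation=cv2.INTER_CUBIC);b=cv2.resize(b,(300,390),interpolation=cv2.INTER_CUBIC)
o=np.zeros((480,790,3),np.uint8);o[:,:480]=a;o[:390,485:785]=b;cv2.imwrite("pics/crop.png",o)
```

```text
(no output)
```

View pics/crop.png

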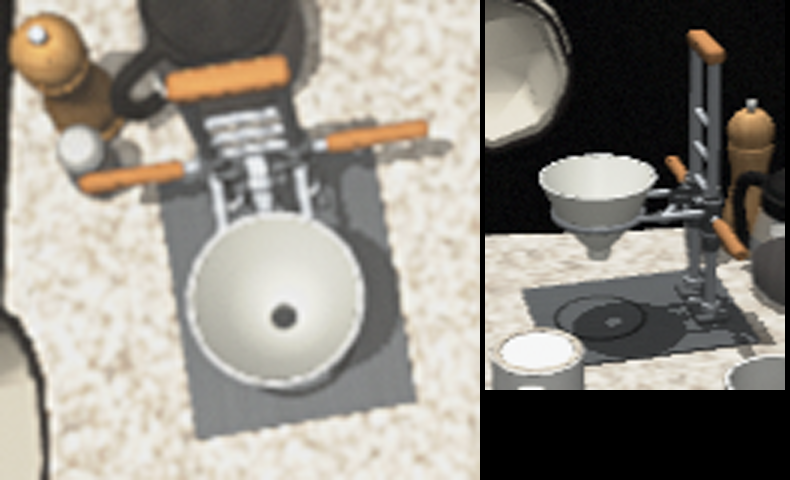

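Run:
```python
from h import *
np.set_printoptions(precision=4,suppress=True)
c=capture("top"); s=capture("side")
q=lambda x,y:(150+x/4,105+y/4)
A=atz(c,q(195,439),.004);B=atz(c,q(414,400),.004);L=atz(c,q(83,184),.115);R=atz(c,q(427,129),.115)
for n,u,v in(("plate",A,B),("bar",L,R)):
    d=u-v; print(n,u,v,np.linalg.norm(d),np.degrees(np.arctan2(-d[0],d[1])))
    yaw=np.arctan2(-d[0],d[1])
    ex=np.array([np.cos(yaw),np.sin(yaw),0]);m=(u+v)/2
    print(" origin?",m+(.065*ex if n=="plate" else -.105*ex))
    if n=="bar":print(" gripR",m+.092*np.array([np.sin(yaw),-np.cos(yaw),0]))
# mug mouth/handle by top
print("rim",atz(c,(306,208.7),.101), "handle",atz(c,(327.6,211.9),.042))
m=silhouettes("top","tall_mug")
for d in m[:2]: print(d["score"],d["point"],d["mask"].sum())
```

```text
plate [0.4859 0.328  0.004 ] [0.515  0.1694 0.004 ] 0.16124821775619405 10.385883094561478
 origin? [0.5644 0.2604 0.004 ]
bar [0.6467 0.391  0.115 ] [0.6855 0.1622 0.115 ] 0.23210804674787117 9.639134773407763
 origin? [0.5626 0.259  0.115 ]
 gripR [0.6815 0.1859 0.115 ]
rim [0.4953 0.0311 0.101 ] handle [ 0.4923 -0.0384  0.042 ]
0.7 [248.9, 251.3] 777
0.63 [304.2, 210.3] 789
```

```bash
python3 - <<'E'
from h import *
np.set_printoptions(precision=4,suppress=True)
C={n:capture(n) for n in("side","top")}
t=lambda a,b:tri([C["side"],C["top"]],[a,b])
print("pink",t((194.5,206.6),(245.1,246.1)),atz(C["top"],(245.1,246.1),.101),"hd",t((177.4,218.6),(232.5,269.5)))
print("flask top",t((344,180),(300,82)))
print("shelf",t((358,207),(341,83)))
print("red pot",t((190,188),(172,260)))
for n in C:
  for d in silhouettes(n,"tall_mug")[:3]:
    ys,xs=np.nonzero(d["mask"]); print(n,d["score"],d["point"],xs.min(),xs.max(),ys.min(),ys.max())
E
cat >> h.py <<'E'
from scipy.spatial.transform import Rotation as Ro
def rows(p0,R0,p1,R1,grip,n=None,vmax=.060,wmax=.18):
    "straight rows (shift before turn); prints args"
    p0,p1=np.array(p0),np.array(p1)
    rv=(Ro.from_matrix(np.array(R0)).inv()*Ro.from_matrix(np.array(R1))).as_rotvec()
    n=n or int(np.ceil(max(np.linalg.norm(p1-p0)/vmax,np.linalg.norm(rv)/wmax,1)))
    L=[];R=np.array(R0)
    for k in range(n):
        L.append(np.round(R.T@(p1-p0)/n*1000,1).tolist()); R=R@Ro.from_rotvec(rv/n).as_matrix()
    print(n,"linear",L,"rot",np.round(rv/n,4).tolist())
def basis(z,y):
    z=np.array(z,float);z/=np.linalg.norm(z);y=np.array(y,float);y-=z*(y@z);y/=np.linalg.norm(y)
    return np.column_stack([np.cross(y,z),y,z])
E
python3 - <<'E'
from h import *
s=sense();a=np.radians(10)
R1=basis([0,0,-1],[-np.cos(a),-np.sin(a),0])
rows(s["tcp_pos"],s["ee_rot"],[.60,.15,.28],R1,50,n=17)
E
```

```text
pink (array([0.3911, 0.1914, 0.0934]), np.float64(0.005557369575846292)) [0.3966 0.1918 0.101 ] hd (array([0.3312, 0.2268, 0.0389]), np.float64(0.00118171543182048))
flask top (array([0.7781, 0.06  , 0.2214]), np.float64(0.014293312143430915))
shelf (array([ 0.7876, -0.0451,  0.2002]), np.float64(0.01289961708076556))
red pot (array([0.3569, 0.3898, 0.0598]), np.float64(0.0015542019851968053))
side 0.8 [193.8, 221.3] 176 211 200 243
side 0.72 [239.3, 244.8] 222 253 224 276
top 0.97 [304.5, 210.7] 287 327 192 222
top 0.57 [249.7, 248.3] 232 262 235 270
17 linear [[-36.2, 33.0, -3.4], [-38.8, 29.9, -3.4], [-41.1, 26.6, -3.4], [-43.1, 23.2, -3.4], [-44.9, 19.6, -3.4], [-46.3, 15.8, -3.4], [-47.5, 11.9, -3.4], [-48.3, 8.0, -3.4], [-48.8, 4.0, -3.4], [-49.0, -0.0, -3.4], [-48.8, -4.0, -3.4], [-48.3, -8.0, -3.4], [-47.5, -11.9, -3.4], [-46.3, -15.8, -3.4], [-44.9, -19.6, -3.4], [-43.1, -23.2, -3.4], [-41.1, -26.6, -3.4]] rot [-0.0, -0.0, -0.0821]
```

Run:
```python
import cv2,numpy as np
a=cv2.imread("pics/top0.png")[0:150,130:380]; b=cv2.imread("pics/side0.png")[60:270,290:440]
a=cv2.resize(a,(500,300),interpolation=cv2.INTER_CUBIC);b=cv2.resize(b,(300,420),interpolation=cv2.INTER_CUBIC)
o=np.zeros((420,800,3),np.uint8);o[:300,:500]=a;o[:,500:]=b;cv2.imwrite("pics/crop2.png",o)
```

```text
(no output)
```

View pics/crop2.png

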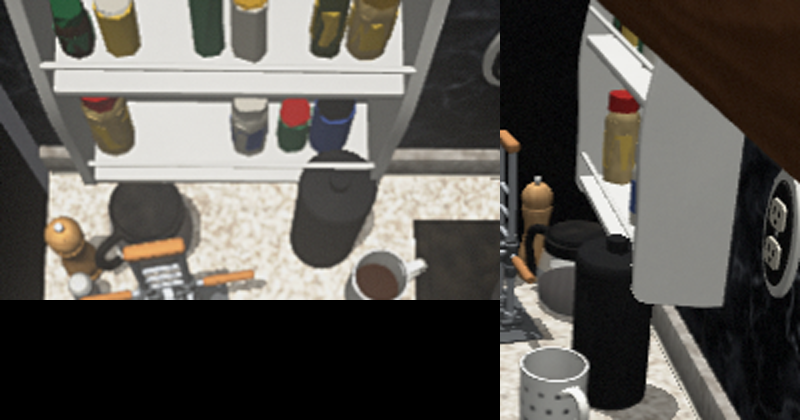

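Emit:
step_arm(linear=[[-36.2,33.0,-3.4],[-38.8,29.9,-3.4],[-41.1,26.6,-3.4],[-43.1,23.2,-3.4],[-44.9,19.6,-3.4],[-46.3,15.8,-3.4],[-47.5,11.9,-3.4],[-48.3,8.0,-3.4],[-48.8,4.0,-3.4],[-49.0,0.0,-3.4]], delta_rot=[[0,0,-0.0821],[0,0,-0.0821],[0,0,-0.0821],[0,0,-0.0821],[0,0,-0.0821],[0,0,-0.0821],[0,0,-0.0821],[0,0,-0.0821],[0,0,-0.0821],[0,0,-0.0821]], grip=[50,50,50,50,50,50,50,50,50,50])

```text
time_s: 2.8
tcp_pos: [0.4416, -0.1522, 0.2571]
ee_rot: [[-0.388, -0.922, 0.001], [-0.922, 0.388, -0.0], [-0.0, -0.001, -1.0]]
wrist_force: [0.6, -0.4, -1.0]
gripper_width: 0.576
gripper_force: 0.0
```

Crop: the shelf's lower front corners at about top (317,89)/(176,90) and side (358.5,210)/(330,152); flask stands in front of the shelf's right end.

Run:
```python
from h import *
np.set_printoptions(precision=4,suppress=True)
C={n:capture(n) for n in("side","top")}
t=lambda a,b:tri([C["side"],C["top"]],[a,b])
print("near",t((358.5,210),(317,89)),"far",t((330,152),(176,90)))
print("flask",t((344,180),(300,78)), "flask lid side/top",t((348,178),(300,80)))
s=sense();a=np.radians(10)
R1=basis([0,0,-1],[-np.cos(a),-np.sin(a),0])
rows(s["tcp_pos"],s["ee_rot"],[.62,.165,.25],R1,50)
```

```text
near (array([0.7967, 0.0071, 0.1618]), np.float64(0.005027546016171868)) far (array([0.7916, 0.3705, 0.1719]), np.float64(0.0010260801074000985))
flask (array([0.7824, 0.0605, 0.2233]), np.float64(0.018922609825939626)) flask lid side/top (array([0.7849, 0.0603, 0.225 ]), np.float64(0.011288075893952913))
7 linear [[-51.4, -6.0, 1.1], [-50.7, -10.1, 1.1], [-49.7, -14.2, 1.1], [-48.4, -18.2, 1.1], [-46.8, -22.1, 1.1], [-44.8, -25.8, 1.0], [-42.6, -29.4, 1.0]] rot [-0.0003, 0.0001, -0.0813]
```

Emit:
step_arm(linear=[[-51.4,-6.0,1.1],[-50.7,-10.1,1.1],[-49.7,-14.2,1.1],[-48.4,-18.2,1.1],[-46.8,-22.1,1.1],[-44.8,-25.8,1.0],[-42.6,-29.4,1.0],[0,0,0]], delta_rot=[[0,0,-0.0813],[0,0,-0.0813],[0,0,-0.0813],[0,0,-0.0813],[0,0,-0.0813],[0,0,-0.0813],[0,0,-0.0813],[0,0,0]], grip=[50,50,50,50,50,50,50,50])

```text
time_s: 3.9
tcp_pos: [0.6209, 0.1632, 0.2472]
ee_rot: [[0.169, -0.986, -0.002], [-0.986, -0.169, -0.001], [0.0, 0.002, -1.0]]
wrist_force: [-1.2, -0.3, -0.4]
gripper_width: 0.575
gripper_force: 0.0
```

Run:
```python
from h import *
s=sense();a=np.radians(10);print(s["tcp_pos"],s["ee_rot"].round(3).tolist())
ex=np.array([np.cos(a),np.sin(a),0])
R1=basis(ex*.1-np.array([0,0,.995]),-ex)
p1=np.array([.6847,.1778,.175])
rows(s["tcp_pos"],s["ee_rot"],p1,R1,50)
rows(p1,R1,[.6847,.1778,.098],R1,50,n=3)
```

```text
[0.62090495 0.16318594 0.24723219] [[0.169, -0.986, -0.002], [-0.986, -0.169, -0.001], [0.0, 0.002, -1.0]]
2 linear [[-1.8, -32.7, 36.1], [-1.7, -30.9, 37.7]] rot [0.051, -0.0003, -0.0021]
3 linear [[-0.0, 2.6, 25.5], [-0.0, 2.6, 25.5], [-0.0, 2.6, 25.5]] rot [0.0, 0.0, 0.0]
```

Emit:
step_arm(linear=[[-1.8,-32.7,36.1],[-1.7,-30.9,37.7],[0,0,0],[0,0,0]], delta_rot=[[0.051,0,-0.002],[0.051,0,-0.002],[0,0,0],[0,0,0]], grip=[50,50,50,50])

```text
time_s: 4.4
tcp_pos: [0.684, 0.1746, 0.1782]
ee_rot: [[0.17, -0.98, 0.101], [-0.985, -0.169, 0.017], [0.001, -0.103, -0.995]]
wrist_force: [0.5, 0.4, 0.1]
gripper_width: 0.574
gripper_force: 0.0
```

Run:
```python
from h import *
np.set_printoptions(precision=4,suppress=True)
s=sense();print(s["tcp_pos"],s["wrist_force"])
a=np.radians(10);ex=np.array([np.cos(a),np.sin(a),0])
rows(s["tcp_pos"],s["ee_rot"],[.6847,.1778,.098],basis(ex*.1-np.array([0,0,.995]),-ex),50,n=4)
C={n:capture(n) for n in("side","top")}
a=C["top"]["img"][80:230,150:300,::-1];b=C["side"]["img"][90:260,210:380,::-1]
o=np.zeros((400,800,3),np.uint8);o[:]=np.hstack([cv2.resize(a,(400,400),interpolation=3),cv2.resize(b,(400,400),interpolation=3)]);cv2.imwrite("pics/pre.png",o)
```

```text
[0.684  0.1746 0.1782] [0.482  0.3708 0.1238]
4 linear [[-0.8, 1.8, 20.0], [-0.8, 1.7, 20.0], [-0.8, 1.7, 20.0], [-0.8, 1.7, 20.0]] rot [-0.0007, -0.0002, -0.0008]
```

View pics/pre.png

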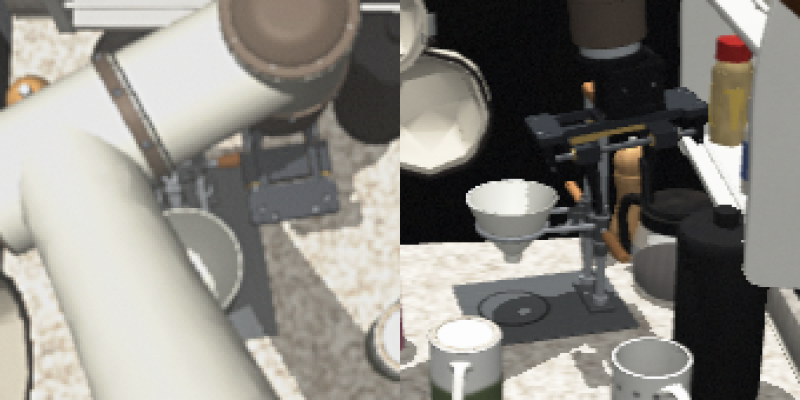

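Top: the open gripper sits over the right grip beside the cone (gripper body at about (290,185), grip visible at (230,160)). Side: body near but clear of the shelf (690,110). Descend and close.

Emit:
step_arm(linear=[[-0.8,1.8,20.0],[-0.8,1.7,20.0],[-0.8,1.7,20.0],[-0.8,1.7,20.0],[0,0,0]], delta_rot=[[0,0,0],[0,0,0],[0,0,0],[0,0,0],[0,0,0]], grip=[50,50,50,50,50])

```text
time_s: 5.12
tcp_pos: [0.6839, 0.1786, 0.0966]
ee_rot: [[0.171, -0.98, 0.099], [-0.985, -0.17, 0.017], [0.0, -0.1, -0.995]]
wrist_force: [-1.0, -0.8, 0.2]
gripper_width: 0.569
gripper_force: 0.0
```

Emit:
step_arm(linear=[[0,0,0],[0,0,0],[0,0,0],[0,0,0],[0,0,0]], delta_rot=[[0,0,0],[0,0,0],[0,0,0],[0,0,0],[0,0,0]], grip=[30,10,5,5,5])

```text
time_s: 5.75
tcp_pos: [0.685, 0.179, 0.0969]
ee_rot: [[0.171, -0.98, 0.101], [-0.985, -0.171, 0.017], [0.0, -0.103, -0.995]]
wrist_force: [0.0, 0.6, 0.6]
gripper_width: 0.144
gripper_force: 30.0
```

Emit:
step_arm(linear=[[0,-0.2,-2],[0,-0.5,-5],[0,-0.5,-5],[0,-0.5,-5],[0,0,0]], delta_rot=[[0,0,0],[0,0,0],[0,0,0],[0,0,0],[0,0,0]], grip=[5,5,5,5,5])

```text
time_s: 6.38
tcp_pos: [0.6849, 0.179, 0.113]
ee_rot: [[0.171, -0.98, 0.101], [-0.985, -0.17, 0.017], [-0.0, -0.102, -0.995]]
wrist_force: [5.2, 0.4, -6.0]
gripper_width: 0.145
gripper_force: 30.0
```

Run:
```python
from h import *
np.set_printoptions(precision=4,suppress=True)
C={n:capture(n) for n in("side","top")}
for l in["spout"]:
    for n in C: print(n,[(d["point"],d["score"]) for d in landmark_of(n,l)[:2]])
```

```text
side [([259.1, 193.5], 0.96)]
top [([221.9, 186.8], 0.83)]
```

Emit:
step_arm(linear=[[0,-0.5,-5],[0,-0.5,-5],[0,-0.5,-5],[0,-0.5,-5],[0,-0.5,-5],[0,-0.5,-5],[0,-0.5,-5],[0,0,0]], delta_rot=[[0,0,0],[0,0,0],[0,0,0],[0,0,0],[0,0,0],[0,0,0],[0,0,0],[0,0,0]], grip=[5,5,5,5,5,5,5,5])

```text
time_s: 7.58
tcp_pos: [0.6849, 0.179, 0.1487]
ee_rot: [[0.171, -0.98, 0.101], [-0.985, -0.17, 0.018], [0.0, -0.103, -0.995]]
wrist_force: [4.2, 0.3, -6.2]
gripper_width: 0.147
gripper_force: 30.0
```

Emit:
step_arm(linear=[[0,-0.5,-5],[0,-0.5,-5],[0,-0.5,-5],[0,-0.5,-5],[0,-0.5,-5],[0,-0.5,-5],[0,-0.4,-4],[0,0,0]], delta_rot=[[0,0,0],[0,0,0],[0,0,0],[0,0,0],[0,0,0],[0,0,0],[0,0,0],[0,0,0]], grip=[5,5,5,5,5,5,5,5])

```text
time_s: 8.57
tcp_pos: [0.6849, 0.179, 0.1827]
ee_rot: [[0.171, -0.98, 0.101], [-0.985, -0.17, 0.018], [-0.0, -0.103, -0.995]]
wrist_force: [5.9, 0.1, -5.7]
gripper_width: 0.145
gripper_force: 30.0
```

Run:
```python
from h import *
np.set_printoptions(precision=4,suppress=True)
C={n:capture(n) for n in("side","top")}
p={n:landmark_of(n,"spout")[0]["point"] for n in C}
print(p,tri([C["side"],C["top"]],[p["side"],p["top"]]))
```

```text
{'side': [292.9, 168.7], 'top': [216.2, 180.9]} (array([0.6126, 0.2628, 0.1582]), np.float64(0.052774220409910026))
```

Emit:
step_arm(linear=[[0,0.3,3],[0,0.3,3],[0,0.3,3],[0,0.3,3],[0,0.1,1],[0,0.1,1],[0,0,0]], delta_rot=[[0,0,0],[0,0,0],[0,0,0],[0,0,0],[0,0,0],[0,0,0],[0,0,0]], grip=[5,5,5,5,5,5,5])

```text
time_s: 9.65
tcp_pos: [0.6848, 0.179, 0.1683]
ee_rot: [[0.171, -0.98, 0.101], [-0.985, -0.17, 0.017], [0.0, -0.102, -0.995]]
wrist_force: [5.5, -0.2, -7.0]
gripper_width: 0.144
gripper_force: 30.0
```

Emit:
step_arm(linear=[[0,0.1,1],[0,0.1,1],[0,0,0]], delta_rot=[[0,0,0],[0,0,0],[0,0,0]], grip=[5,5,5])

```text
time_s: 10.02
tcp_pos: [0.6849, 0.179, 0.1663]
ee_rot: [[0.171, -0.98, 0.101], [-0.985, -0.17, 0.018], [0.0, -0.103, -0.995]]
wrist_force: [5.1, -0.5, -6.4]
gripper_width: 0.142
gripper_force: 30.0
```

Emit:
step_arm(linear=[[0,0.1,1],[0,0.1,1]], delta_rot=[[0,0,0],[0,0,0]], grip=[5,5])

```text
time_s: 10.28
tcp_pos: [0.6849, 0.1789, 0.1645]
ee_rot: [[0.171, -0.98, 0.101], [-0.985, -0.17, 0.017], [0.0, -0.103, -0.995]]
wrist_force: [5.1, -0.3, -6.4]
gripper_width: 0.142
gripper_force: 30.0
```

Emit:
step_arm(linear=[[0,0.1,1],[0,0.1,1]], delta_rot=[[0,0,0],[0,0,0]], grip=[5,5])

```text
time_s: 10.52
tcp_pos: [0.6849, 0.179, 0.1625]
ee_rot: [[0.171, -0.98, 0.101], [-0.985, -0.17, 0.018], [0.0, -0.103, -0.995]]
wrist_force: [6.0, -0.2, -5.7]
gripper_width: 0.144
gripper_force: 30.0
```

Emit:
step_arm(linear=[[0,0.1,1],[0,0.1,1]], delta_rot=[[0,0,0],[0,0,0]], grip=[5,5])

```text
time_s: 10.78
tcp_pos: [0.6849, 0.179, 0.1605]
ee_rot: [[0.171, -0.98, 0.101], [-0.985, -0.17, 0.018], [0.0, -0.103, -0.995]]
wrist_force: [3.9, -0.3, -6.1]
gripper_width: 0.143
gripper_force: 30.0
```

```bash
python3 -c "
from h import *
s=sense();print(s['tcp_pos'],s['wrist_force'],s['moment'])"
```

```text
[0.6848554  0.17900337 0.16046833] [ 3.94557941 -0.2781992  -6.0886078 ] [ 0.01251728 -1.1486892  -0.01245922]
```

Emit:
step_arm(linear=[[0,0.1,1]], delta_rot=[[0,0,0]], grip=[5])

```text
time_s: 10.9
tcp_pos: [0.6849, 0.179, 0.1595]
ee_rot: [[0.171, -0.98, 0.101], [-0.985, -0.17, 0.018], [0.0, -0.103, -0.995]]
wrist_force: [5.2, -0.5, -5.8]
gripper_width: 0.143
gripper_force: 30.0
```

Emit:
step_arm(linear=[[0,0.1,1]], delta_rot=[[0,0,0]], grip=[5])

```text
time_s: 11.02
tcp_pos: [0.6848, 0.1789, 0.1585]
ee_rot: [[0.171, -0.98, 0.101], [-0.985, -0.17, 0.017], [0.0, -0.103, -0.995]]
wrist_force: [5.1, 1.0, -5.9]
gripper_width: 0.145
gripper_force: 30.0
```

Emit:
step_arm(linear=[[0,0.1,1]], delta_rot=[[0,0,0]], grip=[5])

```text
time_s: 11.15
tcp_pos: [0.6849, 0.1789, 0.1575]
ee_rot: [[0.171, -0.98, 0.101], [-0.985, -0.17, 0.018], [0.0, -0.103, -0.995]]
wrist_force: [5.6, -0.2, -5.9]
gripper_width: 0.145
gripper_force: 30.0
```

Emit:
step_arm(linear=[[0,0.1,1]], delta_rot=[[0,0,0]], grip=[5])

```text
time_s: 11.28
tcp_pos: [0.6849, 0.179, 0.1565]
ee_rot: [[0.171, -0.98, 0.101], [-0.985, -0.17, 0.017], [0.0, -0.103, -0.995]]
wrist_force: [4.5, 0.1, -6.7]
gripper_width: 0.147
gripper_force: 30.0
```

Emit:
step_arm(linear=[[0,0.1,1]], delta_rot=[[0,0,0]], grip=[5])

```text
time_s: 11.4
tcp_pos: [0.6849, 0.179, 0.1556]
ee_rot: [[0.171, -0.98, 0.101], [-0.985, -0.17, 0.017], [0.0, -0.103, -0.995]]
wrist_force: [4.5, 0.2, -3.1]
gripper_width: 0.144
gripper_force: 30.0
```

Emit:
step_arm(linear=[[0,0.1,1]], delta_rot=[[0,0,0]], grip=[5])

```text
time_s: 11.52
tcp_pos: [0.6849, 0.179, 0.1555]
ee_rot: [[0.172, -0.98, 0.102], [-0.985, -0.171, 0.017], [0.0, -0.103, -0.995]]
wrist_force: [3.0, 0.8, -1.0]
gripper_width: 0.144
gripper_force: 30.0
```

Contact: TCP stopped at 0.1555 while the load fell to 1 N. A touch more, then check.

Emit:
step_arm(linear=[[0,0.05,0.5],[0,0,0]], delta_rot=[[0,0,0],[0,0,0]], grip=[5,5])

```text
time_s: 11.78
tcp_pos: [0.6849, 0.179, 0.1555]
ee_rot: [[0.172, -0.98, 0.102], [-0.985, -0.171, 0.018], [0.0, -0.103, -0.995]]
wrist_force: [2.8, -0.3, -0.2]
gripper_width: 0.147
gripper_force: 30.0
```

Emit:
step_arm(linear=[[0,0,0],[0,0,0],[0,0,0],[0,0,0],[0,0,0],[0,0,0],[0,0,0]], delta_rot=[[0,0,0],[0,0,0],[0,0,0],[0,0,0],[0,0,0],[0,0,0],[0,0,0]], grip=[16,20,35,45,45,45,45])

```text
time_s: 12.65
tcp_pos: [0.6845, 0.1789, 0.1544]
ee_rot: [[0.171, -0.98, 0.1], [-0.985, -0.17, 0.017], [0.0, -0.102, -0.995]]
wrist_force: [-0.2, -0.4, 0.3]
gripper_width: 0.512
gripper_force: 0.0
```

Emit:
step_arm(linear=[[0,0,-10],[0,0,-25],[0,0,-30],[0,0,-20],[0,0,0]], delta_rot=[[0,0,0],[0,0,0],[0,0,0],[0,0,0],[0,0,0]], grip=[45,45,45,45,45])

```text
time_s: 13.28
tcp_pos: [0.6769, 0.1778, 0.2421]
ee_rot: [[0.171, -0.98, 0.105], [-0.985, -0.17, 0.019], [-0.001, -0.107, -0.994]]
wrist_force: [-0.1, 0.1, -0.3]
gripper_width: 0.516
gripper_force: 0.0
```

Run:
```python
from h import *
np.set_printoptions(precision=4,suppress=True)
c=capture("side"); cv2.imwrite("pics/side_hang.png",cv2.resize(c["img"][60:300,180:400,::-1],(550,600),interpolation=3))
s=sense();print(s["tcp_pos"],s["joints"],s["time_s"])
```

```text
[0.6761 0.1776 0.24  ] [ 28.775   25.7027   7.7109   2.0603 -66.3797 -19.6546] 13.325
```

View pics/side_hang.png

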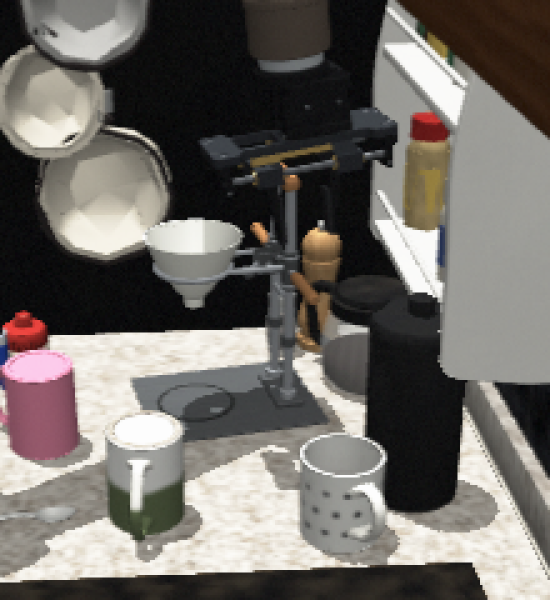

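The arm hangs (cone now at about (195,260), well above the plate); tall mug untouched at (145,470), handle facing the camera. Now the mug.

Run:
```python
from h import *
np.set_printoptions(precision=4,suppress=True)
s=sense()
d=np.array([-.048,-.999,0]);th=.4
z=-d*np.sin(th)-np.array([0,0,np.cos(th)]);R1=basis(z,[-.999,.048,0])
G=np.array([.4924,-.0392,.050]);P=G-.081*z;T=G+.019*z;print(P,T)
rows(s["tcp_pos"],s["ee_rot"],P,R1,40)
```

```text
[ 0.4909 -0.0707  0.1246] [ 0.4928 -0.0318  0.0325]
6 linear [[35.5, 39.3, 15.2], [37.9, 37.7, 13.2], [40.2, 36.0, 11.1], [42.2, 34.3, 8.8], [44.0, 32.5, 6.3], [45.6, 30.7, 3.7]] rot [-0.0097, -0.0643, 0.0396]
```

Emit:
step_arm(linear=[[35.5,39.3,15.2],[37.9,37.7,13.2],[40.2,36.0,11.1],[42.2,34.3,8.8],[44.0,32.5,6.3],[45.6,30.7,3.7],[0,0,0],[0,0,0]], delta_rot=[[-0.0097,-0.0643,0.0396],[-0.0097,-0.0643,0.0396],[-0.0097,-0.0643,0.0396],[-0.0097,-0.0643,0.0396],[-0.0097,-0.0643,0.0396],[-0.0097,-0.0643,0.0396],[0,0,0],[0,0,0]], grip=[45,45,45,45,45,45,45,45])

```text
time_s: 14.32
tcp_pos: [0.4905, -0.0712, 0.1236]
ee_rot: [[-0.046, -0.999, 0.016], [-0.921, 0.049, 0.388], [-0.388, 0.003, -0.922]]
wrist_force: [-0.9, -0.0, 0.2]
gripper_width: 0.518
gripper_force: 0.0
```

Run:
```python
from h import *
np.set_printoptions(precision=4,suppress=True)
s=sense();print(s["tcp_pos"],s["ee_rot"].tolist())
d=np.array([-.048,-.999,0]);th=.4
z=-d*np.sin(th)-np.array([0,0,np.cos(th)]);R1=basis(z,[-.999,.048,0])
G=np.array([.4924,-.0392,.050])
rows(s["tcp_pos"],s["ee_rot"],G+.019*z,R1,40,n=4)
C={n:capture(n) for n in("side","top")}
for l in ["mug_handle","mug_mouth","spout"]:
  for n in C: 
    for q in landmark_of(n,l)[:2]: print(l,n,q["point"],round(q["score"],2),atz(C[n],q["point"],{"mug_handle":.042,"mug_mouth":.101,"spout":.1305}[l]))
a=C["top"]["img"][130:280,230:380,::-1];b=C["side"]["img"][150:300,180:330,::-1]
cv2.imwrite("pics/pre2.png",np.hstack([cv2.resize(a,(400,400),interpolation=3),cv2.resize(b,(400,400),interpolation=3)]))
```

```text
[ 0.4905 -0.0712  0.1236] [[-0.046374817251750695, -0.9987903745723044, 0.0163451517760729], [-0.9205242838324184, 0.04908373199307831, 0.38758977041253967], [-0.3879232130198968, 0.0029282956387279486, -0.9216870433530961]]
4 linear [[-0.3, -0.2, 24.8], [-0.3, -0.1, 24.8], [-0.2, -0.1, 24.8], [-0.2, -0.1, 24.8]] rot [0.0006, -0.0004, -0.0005]
mug_handle side [181.7, 215.1] 0.87 [0.3413 0.2415 0.042 ]
mug_handle side [234.0, 266.2] 0.63 [ 0.4911 -0.0327  0.042 ]
mug_handle top [325.3, 208.9] 0.96 [ 0.5007 -0.0321  0.042 ]
mug_handle top [233.2, 268.3] 0.85 [0.3358 0.2249 0.042 ]
mug_mouth side [194.0, 205.4] 0.77 [0.3853 0.183  0.101 ]
mug_mouth side [290.6, 167.1] 0.64 [0.6781 0.4326 0.101 ]
mug_mouth top [247.5, 247.2] 0.79 [0.3938 0.1856 0.101 ]
mug_mouth top [305.7, 206.7] 0.63 [0.5006 0.0318 0.101 ]
spout side [260.8, 180.5] 0.89 [0.5733 0.2679 0.1305]
spout top [218.9, 181.0] 0.61 [0.5636 0.2603 0.1305]
```

View pics/pre2.png

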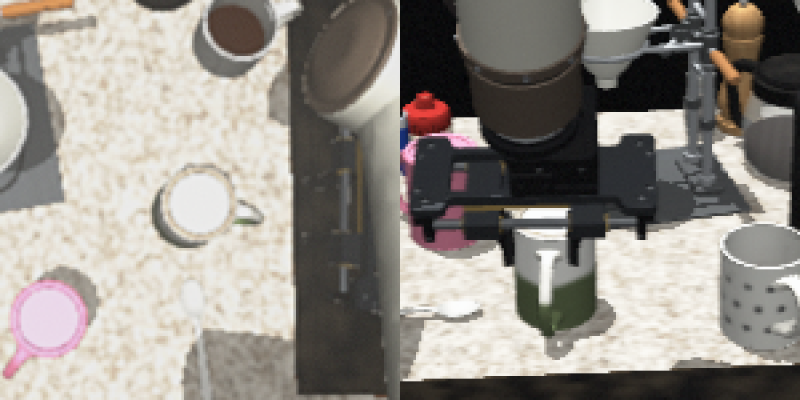

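Top crop: mug rim at (200,203), handle end (262,212). Side: the fingers (508,245)/(575,240) straddle the handle (546,270). Descend, shifting 3 mm in +x.

Emit:
step_arm(linear=[[0,-1,25],[0,-1,25],[0,-1,25],[0,0,24],[0,0,0]], delta_rot=[[0,0,0],[0,0,0],[0,0,0],[0,0,0],[0,0,0]], grip=[45,45,45,45,45])

```text
time_s: 15.35
tcp_pos: [0.4942, -0.032, 0.0317]
ee_rot: [[-0.045, -0.999, 0.013], [-0.92, 0.047, 0.388], [-0.388, 0.006, -0.922]]
wrist_force: [-0.8, 0.2, 0.3]
gripper_width: 0.517
gripper_force: 0.0
```

Emit:
step_arm(linear=[[0,0,0],[0,0,0],[0,0,0],[0,0,0],[0,0,0],[0,0,0]], delta_rot=[[0,0,0],[0,0,0],[0,0,0],[0,0,0],[0,0,0],[0,0,0]], grip=[30,20,15,10,5,5])

```text
time_s: 16.1
tcp_pos: [0.4952, -0.0329, 0.0331]
ee_rot: [[-0.045, -0.999, 0.017], [-0.921, 0.048, 0.388], [-0.388, 0.002, -0.922]]
wrist_force: [-0.0, -1.3, 1.6]
gripper_width: 0.121
gripper_force: 29.9
```

Emit:
step_arm(linear=[[-1.2,0,-2.8],[-1.2,0,-2.8],[-1.2,0,-2.8],[-1.2,0,-2.8],[-1.2,0,-2.8],[0,0,0],[0,0,0]], delta_rot=[[0,0,0],[0,0,0],[0,0,0],[0,0,0],[0,0,0],[0,0,0],[0,0,0]], grip=[5,5,5,5,5,5,5])

```text
time_s: 16.98
tcp_pos: [0.4952, -0.0326, 0.0482]
ee_rot: [[-0.045, -0.999, 0.017], [-0.92, 0.048, 0.388], [-0.388, 0.002, -0.922]]
wrist_force: [-0.7, 0.1, -3.1]
gripper_width: 0.118
gripper_force: 29.9
```

Run:
```python
from h import *
np.set_printoptions(precision=4,suppress=True)
s=sense();print(s["tcp_pos"],s["ee_rot"].tolist(),s["wrist_force"],s["moment"])
C={n:capture(n) for n in("side","top")}
for n in C:
    for q in landmark_of(n,"mug_mouth")[:2]: print(n,q["point"],round(q["score"],2),atz(C[n],q["point"],.115))
a=C["top"]["img"][130:280,230:380,::-1];b=C["side"]["img"][150:300,180:330,::-1]
cv2.imwrite("pics/lift.png",np.hstack([cv2.resize(a,(400,400),interpolation=3),cv2.resize(b,(400,400),interpolation=3)]))
```

```text
[ 0.4952 -0.0326  0.0482] [[-0.04509258090677969, -0.99883957449921, 0.01691636962833369], [-0.9204856699186603, 0.048123117757580124, 0.38780187855615816], [-0.3881659318146824, 0.0019157117546663232, -0.9215875104551451]] [-0.6891  0.0992 -3.1141] [-1.2709  0.1433 -0.0029]
side [195.4, 208.5] 0.81 [0.3932 0.1363 0.115 ]
side [259.0, 181.0] 0.43 [0.5695 0.2999 0.115 ]
top [304.5, 205.4] 0.94 [0.5026 0.037  0.115 ]
top [247.3, 247.7] 0.64 [0.3926 0.186  0.115 ]
```

View pics/lift.png

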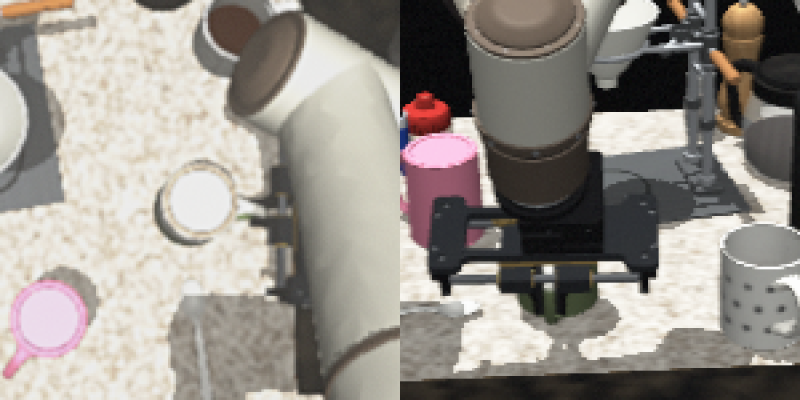

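Mug lifted, upright, held by the handle (rim at (200,203) in the top crop). Carry it over, keeping it low.

Emit:
step_arm(linear=[[-8,-2,3.4],[-16,-4,6.7],[-21,-5.1,8.85],[-21,-5.1,8.85],[-21,-5.1,8.85],[-21,-5.1,8.85],[-21,-5.1,8.85],[-16,-4,6.7],[-8,-2,3.4],[0,0,0]], delta_rot=[[0,0,0],[0,0,0],[0,0,0],[0,0,0],[0,0,0],[0,0,0],[0,0,0],[0,0,0],[0,0,0],[0,0,0]], grip=[5,5,5,5,5,5,5,5,5,5])

```text
time_s: 18.42
tcp_pos: [0.5406, 0.1319, 0.048]
ee_rot: [[-0.044, -0.999, 0.016], [-0.921, 0.047, 0.388], [-0.388, 0.002, -0.922]]
wrist_force: [0.3, -0.4, -3.2]
gripper_width: 0.121
gripper_force: 29.9
```

Run:
```python
from h import *
np.set_printoptions(precision=4,suppress=True)
s=sense();print(s["tcp_pos"],s["wrist_force"])
C={n:capture(n) for n in("side","top")}
for l,h in(("mug_mouth",.116),("spout",.1305)):
  for n in C:
    for q in landmark_of(n,l)[:3]: print(l,n,q["point"],round(q["score"],2),atz(C[n],q["point"],h))
a=C["top"]["img"][110:260,170:320,::-1];b=C["side"]["img"][130:280,180:330,::-1]
cv2.imwrite("pics/mid.png",np.hstack([cv2.resize(a,(400,400),interpolation=3),cv2.resize(b,(400,400),interpolation=3)]))
```

```text
[0.5406 0.1319 0.048 ] [ 0.2965 -0.4457 -3.1606]
mug_mouth side [192.0, 207.0] 0.93 [0.3838 0.1438 0.116 ]
mug_mouth top [242.0, 189.5] 0.69 [0.5438 0.2007 0.116 ]
mug_mouth top [249.1, 250.3] 0.58 [0.386  0.1813 0.116 ]
spout top [219.1, 180.5] 0.73 [0.5649 0.2598 0.1305]
spout top [210.2, 137.4] 0.39 [0.6799 0.2851 0.1305]
```

View pics/mid.png

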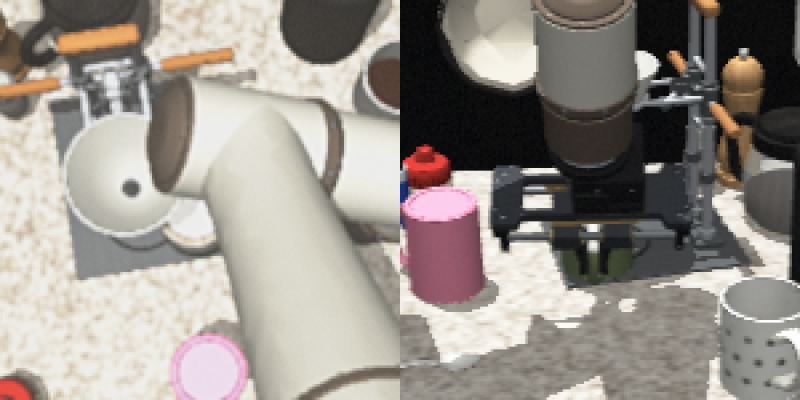

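Top crop: mug rim just entering beneath the cone (cone centre (130,187), mug edge (190,230)); pink mug (208,368) well clear. Side: gripper low in front of the plate, clear of posts. Continue the last 67 mm.

Emit:
step_arm(linear=[[-7,-2,3],[-13,-3.5,5.5],[-15,-4,6.2],[-13,-3.5,5.5],[-8,-2.1,3.4],[-4.4,-1.2,1.8],[0,0,0],[0,0,0]], delta_rot=[[0,0,0],[0,0,0],[0,0,0],[0,0,0],[0,0,0],[0,0,0],[0,0,0],[0,0,0]], grip=[5,5,5,5,5,5,5,5])

```text
time_s: 19.73
tcp_pos: [0.56, 0.1957, 0.048]
ee_rot: [[-0.045, -0.999, 0.017], [-0.921, 0.048, 0.388], [-0.388, 0.002, -0.922]]
wrist_force: [-0.3, -0.4, -2.4]
gripper_width: 0.118
gripper_force: 29.9
```

Emit:
step_arm(linear=[[0.9,0,2.1],[0.9,0,2.1],[0.6,0,1.4],[0,0,0]], delta_rot=[[0,0,0],[0,0,0],[0,0,0],[0,0,0]], grip=[5,5,5,5])

```text
time_s: 20.23
tcp_pos: [0.56, 0.1959, 0.0418]
ee_rot: [[-0.045, -0.999, 0.017], [-0.921, 0.048, 0.388], [-0.388, 0.002, -0.922]]
wrist_force: [-0.8, -1.0, -3.0]
gripper_width: 0.113
gripper_force: 29.9
```

Emit:
step_arm(linear=[[0.4,0,0.9],[0.4,0,0.9],[0.4,0,0.9],[0,0,0]], delta_rot=[[0,0,0],[0,0,0],[0,0,0],[0,0,0]], grip=[5,5,5,5])

```text
time_s: 20.72
tcp_pos: [0.5602, 0.196, 0.0391]
ee_rot: [[-0.045, -0.999, 0.017], [-0.92, 0.048, 0.388], [-0.388, 0.002, -0.922]]
wrist_force: [-0.1, 0.1, -2.3]
gripper_width: 0.121
gripper_force: 29.9
```

Emit:
step_arm(linear=[[0.4,0,0.9],[0.4,0,0.9],[0,0,0]], delta_rot=[[0,0,0],[0,0,0],[0,0,0]], grip=[5,5,5])

```text
time_s: 21.1
tcp_pos: [0.5604, 0.1959, 0.0374]
ee_rot: [[-0.045, -0.999, 0.018], [-0.92, 0.048, 0.388], [-0.388, 0.001, -0.922]]
wrist_force: [-0.7, -0.9, -0.2]
gripper_width: 0.118
gripper_force: 30.0
```

Run:
```python
from h import *
np.set_printoptions(precision=4,suppress=True)
s=sense();print(s["tcp_pos"],s["wrist_force"])
C={n:capture(n) for n in("side","top")}
for l,h in(("mug_mouth",.107),("mug_handle",.047),("spout",.1305)):
  for n in C:
    for q in landmark_of(n,l)[:3]: print(l,n,q["point"],round(q["score"],2),atz(C[n],q["point"],h))
```

```text
[0.5604 0.1959 0.0374] [-0.7433 -0.8913 -0.2056]
mug_mouth side [193.0, 206.8] 0.89 [0.3844 0.1627 0.107 ]
mug_handle side [178.9, 219.3] 0.55 [0.337 0.207 0.047]
mug_handle side [258.3, 215.9] 0.47 [0.5617 0.209  0.047 ]
mug_handle top [233.7, 270.2] 0.47 [0.331  0.2233 0.047 ]
spout side [295.6, 169.4] 0.65 [0.6827 0.3413 0.1305]
spout top [220.0, 180.7] 0.95 [0.5644 0.2575 0.1305]
```

Emit:
step_arm(linear=[[0.3,0,0.6],[0,0,0],[0,0,0],[0,0,0],[0,0,0],[0,0,0]], delta_rot=[[0,0,0],[0,0,0],[0,0,0],[0,0,0],[0,0,0],[0,0,0]], grip=[5,14,18,30,40,40])

```text
time_s: 22.25
tcp_pos: [0.5601, 0.196, 0.0363]
ee_rot: [[-0.045, -0.999, 0.017], [-0.921, 0.048, 0.388], [-0.388, 0.002, -0.922]]
wrist_force: [0.8, 0.7, 0.3]
gripper_width: 0.426
gripper_force: 0.0
```

Emit:
step_arm(linear=[[0,0,-10],[0,0,-20],[0,0,-30],[0,0,-30],[20,0,-20],[40,0,0],[50,0,0],[50,0,0],[50,0,0],[0,0,0]], delta_rot=[[0,0,0],[0,0,0],[0,0,0],[0,0,0],[0,0,0],[0,0,0],[0,0,0],[0,0,0],[0,0,0],[0,0,0]], grip=[40,40,40,40,40,40,40,40,40,40])

```text
time_s: 23.5
tcp_pos: [0.5481, -0.0434, 0.0559]
ee_rot: [[-0.05, -0.999, 0.017], [-0.92, 0.053, 0.387], [-0.388, 0.004, -0.922]]
wrist_force: [0.7, 0.9, 0.5]
gripper_width: 0.462
gripper_force: 0.0
```

Run:
```python
from h import *
np.set_printoptions(precision=4,suppress=True)
C={n:capture(n) for n in("side","top")}
for l,h in(("mug_mouth",.105),("mug_handle",.046),("spout",.1305)):
  for n in C:
    for q in landmark_of(n,l)[:3]: print(l,n,q["point"],round(q["score"],2),atz(C[n],q["point"],h))
a=C["top"]["img"][110:260,170:320,::-1];b=C["side"]["img"][130:280,200:350,::-1]
cv2.imwrite("pics/end.png",np.hstack([cv2.resize(a,(400,400),interpolation=3),cv2.resize(b,(400,400),interpolation=3)]))
```

```text
mug_mouth side [194.2, 208.7] 0.77 [0.388  0.1551 0.105 ]
mug_mouth top [248.7, 249.1] 0.72 [0.3889 0.1824 0.105 ]
mug_mouth top [217.9, 182.4] 0.67 [0.5642 0.2651 0.105 ]
mug_handle side [178.2, 216.1] 0.67 [0.3328 0.2285 0.046 ]
mug_handle top [230.9, 266.7] 0.82 [0.3404 0.2311 0.046 ]
mug_handle top [243.4, 184.5] 0.56 [0.5684 0.1984 0.046 ]
spout top [219.0, 180.8] 0.67 [0.5642 0.2601 0.1305]
```

View pics/end.png

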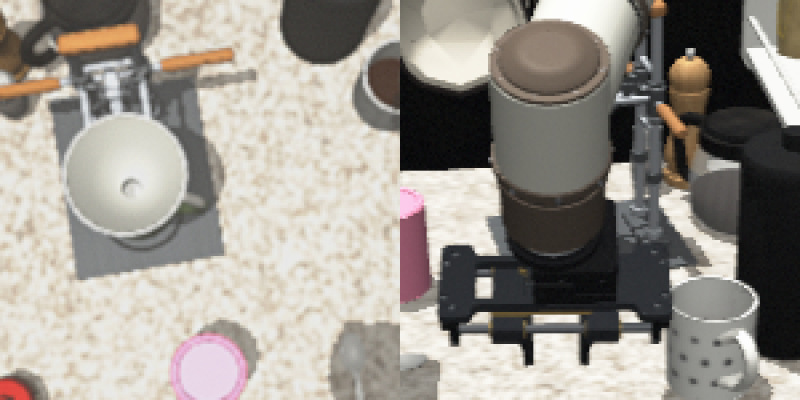

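Top: cone in place, handle peeking out at (190,203), mug hidden beneath; side view blocked by the gripper, which is close to the spotted mug. Raise and move away, then measure from the side.

Emit:
step_arm(linear=[[-15,0,-35],[-20,0,-48],[-20,0,-48],[-20,10,-48],[20,50,-20],[20,50,-20],[20,50,-20],[20,50,-20],[0,0,0]], delta_rot=[[0,0,0],[0,0,0],[0,0,0],[0,0,0],[0,0,0],[0,0,0],[0,0,0],[0,0,0],[0,0,0]], grip=[40,40,40,40,40,40,40,40,40])

```text
time_s: 25.02
tcp_pos: [0.3324, -0.1356, 0.295]
ee_rot: [[-0.046, -0.999, 0.021], [-0.921, 0.05, 0.386], [-0.387, -0.002, -0.922]]
wrist_force: [0.6, 0.0, -0.4]
gripper_width: 0.459
gripper_force: 0.0
```

Run:
```python
from h import *
np.set_printoptions(precision=4,suppress=True)
C={n:capture(n) for n in("side","top")}
for l,h in(("mug_mouth",.105),("mug_handle",.046),("spout",.1305),("short_mug",0)):
  for n in C:
    for q in landmark_of(n,l)[:3]: print(l,n,q["point"],round(q["score"],2),atz(C[n],q["point"],h))
for l in("tall_mug","dripper_arm","short_mug"):
  for q in silhouettes("side",l)[:3]:
    ys,xs=np.nonzero(q["mask"]); print(l,q["score"],q["point"],xs.min(),xs.max(),ys.min(),ys.max())
    if l=="tall_mug":
        for r in range(ys.min(),ys.max()+1,4): x=xs[ys==r]; print("  ",r,x.min() if len(x) else None,x.max() if len(x) else None)
im=C["side"]["img"]; np.save("side_end.npy",im)
```

```text
mug_mouth side [196.4, 205.0] 0.84 [0.3925 0.1768 0.105 ]
mug_mouth side [259.6, 191.8] 0.57 [0.5683 0.2461 0.105 ]
mug_mouth top [218.1, 181.6] 0.67 [0.5664 0.2646 0.105 ]
mug_mouth top [212.7, 138.9] 0.34 [0.6833 0.2811 0.105 ]
mug_handle side [177.1, 219.8] 0.91 [0.3319 0.2063 0.046 ]
mug_handle side [257.5, 216.3] 0.59 [0.5594 0.2086 0.046 ]
mug_handle top [243.2, 186.2] 0.61 [0.5636 0.1989 0.046 ]
spout side [260.0, 178.3] 0.85 [0.5719 0.2839 0.1305]
spout side [256.0, 219.6] 0.5 [0.5486 0.0334 0.1305]
spout top [218.0, 178.7] 0.59 [0.5697 0.2628 0.1305]
short_mug side [319.1, 274.7] 0.94 [ 0.6991 -0.023   0.    ]
short_mug side [257.6, 217.0] 0.68 [0.5629 0.2903 0.    ]
short_mug top [319.4, 146.5] 0.61 [ 0.692  -0.0272  0.    ]
tall_mug 0.74 [195.5, 218.8] 176 211 200 243
   200 191 201
   204 183 207
   208 178 208
   212 177 209
   216 176 209
   220 176 209
   224 177 210
   228 180 210
   232 183 210
   236 183 210
   240 185 208
tall_mug 0.71 [260.5, 201.8] 246 272 185 226
   185 254 264
   189 247 271
   193 247 272
   197 247 272
   201 247 272
   205 247 272
   209 247 271
   213 248 271
   217 247 271
   221 248 271
   225 253 264
dripper_arm 0.66 [260.7, 162.3] 238 307 147 183
short_mug 0.64 [313.4, 255.5] 299 334 233 281
```

```bash
python3 -c "
from station import *
print(finish_job())"
```

```text
the job is handed in; nothing more can be done
None
```

I handed the job in at about 25 s on the clock. The dripper arm hangs by its pawl about 59 mm up, which matches the middle rung. The tall mug stands upright on the plate, centred under the spout by my camera and arm estimates to within about 10 mm. The spotted mug was left alone, and no verdict came back.

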